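# Check weight over the letter scale

### The arm

A 6-joint arm with a two-finger parallel gripper is mounted at the origin on a cart in front of the work surface, level with it; the furniture and walls round the work are solid. World frame = base frame: x ahead of the robot, y to its left, z up, the work surface at z = 0. Lengths are in m, angles in rad, forces in N, time in s.
With the tool pointing down it reaches from about 0.3 to 0.85 m from the base axis. Payload 5.4 kg.
Tool frame: the origin (TCP) lies at the very end of the fingers, on their centre line; the grasp point (between the pads) lies 19 mm behind it (robot.grip_depth is the distance from the TCP to the grasp point, in m); x points along the fingers, y is the direction in which the jaws open and shut, and the axes are right-handed (so a half turn about x gives the same grasp; the last joint's range is limited). The gripper opens to 85 mm and grips with 20 to 120 N. Pads are 22 mm wide; open, the fingers measure 114 mm over their backs; the gripper's body (76 mm by 85 mm) begins 54 mm behind the grasp point. The pads swing forward as they close: fully open they stand 13 mm farther back than shut.
Start: joints at [1.024, 0.158, 1.597, -0, 1.386, -0.21], TCP at [0.19, 0.543, 0.231] pointing down, gripper open.
Joint ranges: [-2.91, 2.91], [-0.94, 2.29], [0.18, 2.7], [-1.29, 4.43], [0.17, 2.64], [-3, 3]. Speed limits (rad/s): [2.57, 2.57, 3.14, 3.14, 3.14, 3.14].

### API

Orientations are given as a rotation vector (axis times angle).
In Python, from bench import robot, cams gives the robot as it stands.
- The arm moves only by the shell command python3 -m pendant 'ROWS' [FORCE]. ROWS is JSON, a list of rows, each a list of 7 numbers: the shift along the world's x, y, z scaled (see below), then the turn, a rotation vector about the world's x, y, z scaled (see below), then the gripper command: -1 is shut, 1 is fully open, values between are in proportion. In form: [[x, y, z, wx, wy, wz, jaw], ...]. A call has 1 to 8 rows; each row is the pose to reach, as a shift and turn from the pose commanded when the call began; what a row does not reach only later rows make up. The controller multiplies each number of a shift by 0.12 m and each number of a turn by 90 degrees. A row lasts 1/12 s, in which the tool goes at most 41.7 mm and 7.16 degrees, less where a joint would pass 70% of its speed; a pose out of reach is approached as far as the arm can. A call with a number of a shift or a turn outside -1 to 1 is refused whole. A call with a gripper value outside its range is refused whole. The fingers move at their own pace and stop on an object; FORCE is the grip in N (left out, the last holds). Time passes only in rows, so rows that repeat a pose let the fingers close. It gives the time, the measured TCP pose, the force and the opening at its end, in the units of the state.
- robot.state(): the state, without advancing time (a new reading comes with each control period).
- cams.get_image(name): name is "scene" or "top" or "wrist"; returns (picture, depth): 420x560x3 uint8, red, green, blue; 420x560 float32, m along the optical axis (not along the pixel's ray), 0 where there is no reading.
- cams.camera_info(name): a dict with "intrinsics" (3x3 intrinsics, pixels), "distortion" ([k1, k2, p1, p2, k3] as OpenCV has them; the pictures are not rectified), "world_from_camera" (4x4, takes a point from camera to world coordinates); the wrist camera has in their place "T_tool_cam" (4x4, takes a point from camera to tool coordinates, whose origin is the TCP and whose axes are the tool frame's). Camera axes: x right, y down, z forward; pixel columns grow to the right and rows downward; lengths in m; the calibration is good to about 2 mm. A picture is of the moment at which its call begins: read the wrist's pose just before it. camera_info takes no time and is no camera call.
- robot.sign_off(): hands the job in, once; it reports no verdict.
Trained networks look in the newest picture that a camera, given by its name, has taken for a name from the list of things; names that differ only in an ending like _2 or _b are one class to them, and where a whole thing is asked for, a point or a joint stands for the part that bears it (a point fixed in the world has none). Each returns a list of dicts, best first, with "p" (0 to 1); they miss things now and then, are a little off and sometimes report something else, mostly with a low value. They report only what shows in the picture. A call takes as long as a camera call. They do not tell look-alikes from the thing itself.
- cams.look_for(camera, label): "position" ([column, row] in pixels, amid what is visible of it).
- cams.silhouettes(camera, label): "pixels" (420x560 bool, what is visible of it) and "position" ([column, row] in pixels, amid what is visible of it).
The state is a dict: "clock": time; "joint_positions": joint angles; "dq": joint speeds; "joint_efforts": joint torques, N m; "eef_pos": TCP position; "ee_rot": TCP orientation; "contact_force": force on the tool from outside, world axes, zero at the start; "wrist_torque": the same for the moment, N m; "gripper_width": opening from 0.0 (shut) to 1.0 (fully open).
Only numpy, scipy, OpenCV 4.12 (cv2) and the standard library are available. Lean on these libraries where they do the work, as an engineer would, in place of code of your own. Each camera call takes 0.05 s, during which the arm holds its last target.

### The job

Get the letter scale ready for its check with a weight: push the open front door of its draught shield shut until it seats on its catch. Then pick up the largest of the three brass weights at the front of the table, to the right of the scale, carry it over the shield from above and finish while still holding it upright and still, hovering about one centimetre above the middle of the weighing pan. Nothing may touch the pan, the weight must not knock against the scale, and the two smaller weights stay where they stand.

Things in the scene. Friction and masses are not known exactly. Their poses are not given: they have to be found in the camera images.
- scale: counter letter scale, fixed to the worktop: grey base 220 (x) x 210 (y) mm, top of the base 40 mm above the worktop; on it a draught shield of clear panes in aluminium frames, open on top, 200 x 200 mm outside, rim 120 mm above the worktop: walls 8 mm thick at the left (+y), right (-y) and back (+x), a hinged door at the front (-x). Origin at the centre of its underside on the worktop, z up; -x is its front, towards the robot apart from its yaw
- pan: round steel weighing pan of the scale, 90 mm across, 6 mm thick, in the middle of the shield, fixed; origin at the centre of its underside, axes as the scale's
- pan_center (a point): centre of the pan's upper face, marked by a black ring 52 mm across; 56 mm above the worktop, on the scale's vertical centre line; axes as the scale's
- door (a joint): hinge angle of the shield's front door in rad: 0 shut and seated, grows as its free end swings out to the front (-x of the scale); starts 0.3 to 0.65. The door stays where it is left (light friction); a sprung ball catch resists from about 0.06 rad (some 4 to 5 N at the point door_front), then below about 0.025 pulls the door in against its stop at 0
- door_front (a point): point on the outer face of the door, 120 mm from the hinge, 85 mm above the worktop, a good place to push. The door is clear with an aluminium frame, 186 mm long, 6 mm thick, from 46 to 120 mm above the worktop, with a small black knob (10 mm, sticking out 14 mm) 174 mm from the hinge. The point turns with the door: its -x is the outward normal, +y points to the hinge; shut, its axes are the scale's
- door_hinge (a point): point on the door's vertical hinge axis, 85 mm above the worktop, at the left front corner of the shield (98 mm in front of and 94 mm left of the scale's centre, in the scale's axes); turns with the door
- weight_large: the largest of three round brass weights with a knob on top that stand in a loose row near the front of the worktop, right (-y) of the scale, in any order (a brass weight far back is decoration): 38 mm across, 45 mm high, about 0.5 kg; origin at the centre of its underside, z up
- seal_press: heavy green hand press bolted to the worktop, beside the way from the weights to the scale: an obstacle, not used. Base 150 x 105 mm, from 22 mm in front of to 128 mm behind the origin; body 35 mm wide and 205 mm high; its lever with a black ball reaches 130 mm forward (-x) of the origin and 360 mm up, so swing round in front of it. Origin on the worktop near the front of its base, always at x 0.72, y -0.15
- weight_large_center (a point): centre of the largest brass weight, half-way up, 22.5 mm above its underside
- weight_medium_center (a point): centre of the medium brass weight (29 mm across, 36 mm high, about 0.2 kg), half-way up; leave it alone
- weight_small_center (a point): centre of the small brass weight (23 mm across, 28 mm high, about 0.1 kg), half-way up; leave it alone
Mind the look-alikes: they are no part of the job. Leave any green look-alike of the weight_large alone.

How it is judged:
On the way, in this order (a step that is already met when the one before it is completed fails the run):
1. the shield's door is shut and seated on its catch (value of joint door below 0.015 rad), for 0.3 s.
2. the largest weight is lifted above the shield's rim (height (world z) of weight_large_center above 0.14 m and contact force between the fingers and weight_large above 0.5 N), for 0.05 s.
At the end, for the whole second after the job is handed in: The door is shut (below 0.015 rad); the gripper holds the largest weight upright (within 0.15 rad) and still, its centre within 12 mm of the pan's centre line, its underside 3 to 20 mm above the pan, touching no part of the scale; the two smaller weights stand within 20 mm of where they were (value of joint door below 0.015 rad and horizontal distance between weight_large_center and pan_center below 0.012 m and z of weight_large_center in the frame of pan_center between 0.0255 and 0.0425 m and angle between each of weight_large, weight_medium_center, weight_small_center's own z axis and vertical below 0.15 rad and linear speed of weight_large below 0.02 m/s and contact force between the fingers and weight_large above 0.5 N and contact force between weight_large and scale below 0.1 N and distance of each of weight_medium_center, weight_small_center from where it was at the start of the episode below 0.02 m); the arm keeps its last pose, push and grip.
It fails at once if something touches the pan (contact force between anything else and pan above 0.5 N).
It fails at once if the weight knocks against the scale or its shield (contact force between weight_large and scale above 2 N).
It fails at once if the medium weight is displaced or knocked over (distance of weight_medium_center from where it was at the start of the episode above 0.02 m or angle between weight_medium_center's own z axis and vertical above 0.5 rad).
It fails at once if the small weight is displaced or knocked over (distance of weight_small_center from where it was at the start of the episode above 0.02 m or angle between weight_small_center's own z axis and vertical above 0.5 rad).
It also fails if it takes over 58 s, if anything falls off the work surface, if the arm or the gripper's body presses on something with over 40 N, if the wrist force passes 120 N, or if a joint passes its speed limit or range.

## Working session

There is one attempt and no reset: what is moved stays moved. The work goes in short steps, Python scripts to look and compute and a shell command to move; the robot and the scene stay as the last step left them, time stands still between calls to the robot, and variables do not carry over. Pictures are saved under pics/ and viewed, and the job is handed in when it is done.

```bash
ls; mkdir -p pics; python3 - <<'E'
from bench import robot,cams
import cv2,numpy as np
s=robot.state();print(s)
for n in["scene","top","wrist"]:
    im,d=cams.get_image(n);cv2.imwrite(f"pics/{n}0.png",im[:,:,::-1])
    i=cams.camera_info(n);print(n,{k:np.round(np.array(v),4).tolist() for k,v in i.items() if k in("intrinsics","distortion","world_from_camera","T_tool_cam")})
E
```

```text
pics
{'clock': 0.0, 'joint_positions': array([ 1.02387232e+00,  1.59011111e-01,  1.59826865e+00,  2.80262831e-05,
        1.38616932e+00, -2.10102926e-01]), 'dq': array([-0.00036987, -0.00131097, -0.00102474, -0.00217758,  0.00128618,
       -0.00103695]), 'joint_efforts': array([ 3.36462308e-04, -3.96009529e+01, -3.31427300e+01, -2.74715840e-04,
        8.37141008e-03,  1.85954292e-06]), 'eef_pos': array([0.18972434, 0.54216058, 0.23031996]), 'ee_rot': array([ 0.26299013,  1.55529987, -0.26569453]), 'contact_force': array([ 0.83746488, -0.03569223, -0.1569473 ]), 'wrist_torque': array([ 0.00061947,  0.03879328, -0.01575779]), 'gripper_width': 1.0004837830367386}
scene {'intrinsics': [[400.9742, 0.0, 280.0635], [0.0, 400.9742, 205.7947], [0.0, 0.0, 1.0]], 'distortion': [0.0083, 0.0, 0.0, 0.0, 0.0], 'world_from_camera': [[0.6349, -0.5236, 0.5681, -0.0088], [-0.7726, -0.4302, 0.4669, -0.4848], [-0.0001, -0.7353, -0.6777, 0.7403], [0.0, 0.0, 0.0, 1.0]]}
top {'intrinsics': [[479.3969, 0.0, 278.2925], [0.0, 479.3969, 203.7662], [0.0, 0.0, 1.0]], 'distortion': [-0.0649, 0.0, 0.0, 0.0, 0.0], 'world_from_camera': [[-0.1672, -0.9617, 0.217, 0.3471], [-0.9859, 0.1634, -0.0359, -0.0141], [-0.001, -0.2199, -0.9755, 1.0892], [0.0, 0.0, 0.0, 1.0]]}
wrist {'intrinsics': [[321.4588, 0.0, 280.6066], [0.0, 321.4588, 212.3498], [0.0, 0.0, 1.0]], 'distortion': [0.0071, 0.0, 0.0, 0.0, 0.0], 'T_tool_cam': [[0.0, -0.2979, 0.9546, -0.1427], [1.0, -0.0007, -0.0003, 0.0001], [0.0007, 0.9546, 0.2979, -0.0773], [0.0, 0.0, 0.0, 1.0]]}
```

View pics/scene0.png

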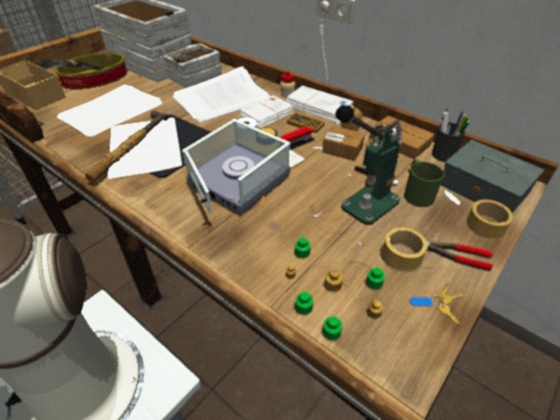

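View pics/top0.png

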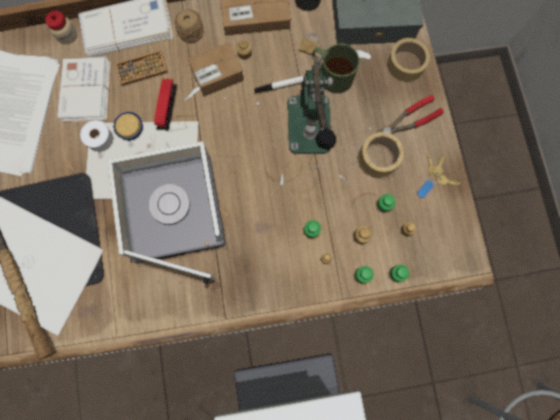

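View pics/wrist0.png

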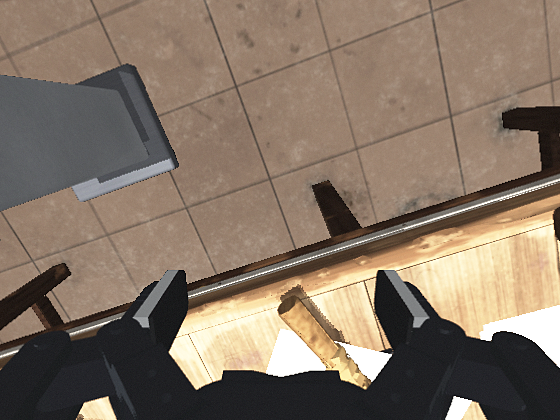

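The top view shows the scale at (168,205) and its door running from the hinge at about (125,258) to the free end at (212,280). The brass weights are at (363,235), (409,228) and (326,258). The green look-alikes are at (313,229), (387,202), (364,274) and (400,272), and there is a decoration brass at (245,48). Next I locate everything precisely.

```bash
cat > h.py <<'E'
from bench import robot,cams
import cv2,numpy as np
from scipy.spatial.transform import Rotation as R
def T(n):
    i=cams.camera_info(n)
    if n!="wrist":return np.array(i["world_from_camera"])
    s=robot.state();M=np.eye(4);M[:3,:3]=R.from_rotvec(s["ee_rot"]).as_matrix();M[:3,3]=s["eef_pos"]
    return M@np.array(i["T_tool_cam"])
def ray(n,uv,M=None):
    i=cams.camera_info(n);M=T(n) if M is None else M
    p=cv2.undistortPoints(np.array(uv,float).reshape(-1,1,2),np.array(i["intrinsics"]),np.array(i["distortion"]))[:,0]
    d=np.c_[p,np.ones(len(p))]@M[:3,:3].T
    return M[:3,3],d   # d scaled so depth*d
def atz(n,uv,z,M=None):
    o,d=ray(n,uv,M);return o+d*((z-o[2])/d[:,2])[:,None]
def proj(n,P,M=None):
    i=cams.camera_info(n);M=T(n) if M is None else M
    Q=(np.atleast_2d(P)-M[:3,3])@M[:3,:3]
    return cv2.projectPoints(Q,np.zeros(3),np.zeros(3),np.array(i["intrinsics"]),np.array(i["distortion"]))[0][:,0]
def tri(rs):
    A=0;b=0
    for o,d in rs:
        d=d.ravel()/np.linalg.norm(d);P=np.eye(3)-np.outer(d,d);A=A+P;b=b+P@o
    x=np.linalg.solve(A,b);return x,[np.linalg.norm((np.eye(3)-np.outer(d.ravel(),d.ravel())/(d@d.T).item())@(x-o)) for o,d in rs]
E
python3 - <<'E'
from h import *
for n in["scene","top"]:
    im,d=cams.get_image(n)
    big=cv2.resize(im[180:330,270:450] if n=="scene" else im[180:300,280:440],None,fx=4,fy=4,interpolation=cv2.INTER_CUBIC)
    cv2.imwrite(f"pics/{n}_w.png",big[:,:,::-1])
    big=cv2.resize(im[100:240,160:310] if n=="scene" else im[130:300,90:240],None,fx=4 if n=="scene" else 3.5,fy=4 if n=="scene" else 3.5,interpolation=cv2.INTER_CUBIC)
    cv2.imwrite(f"pics/{n}_s.png",big[:,:,::-1])
    for l in["weight_large","weight_medium_center","weight_small_center","weight_large_center","pan_center","pan","door_front","door_hinge","scale","seal_press"]:
        r=cams.look_for(n,l)
        print(n,l,[(np.round(x["position"],1).tolist(),round(float(x["p"]),2)) for x in r])
print(robot.state()["clock"])
E
```

```text
scene weight_large [([304.3, 305.0], 0.9), ([335.1, 280.2], 0.64), ([374.9, 276.7], 0.64), ([335.5, 326.0], 0.62), ([302.1, 247.8], 0.61), ([289.1, 270.8], 0.21)]
scene weight_medium_center [([376.5, 307.9], 0.54)]
scene weight_small_center [([291.9, 270.6], 0.66)]
scene weight_large_center [([376.4, 275.2], 0.81), ([305.0, 304.3], 0.74), ([336.2, 326.9], 0.7), ([302.8, 249.3], 0.67), ([331.5, 281.1], 0.53)]
scene pan_center [([236.4, 166.4], 0.62)]
scene pan [([238.3, 162.7], 0.83), ([334.2, 278.2], 0.6), ([201.3, 183.7], 0.24)]
scene door_front [([197.4, 184.1], 0.82)]
scene door_hinge [([198.7, 181.8], 0.66)]
scene scale [([238.0, 165.0], 0.74)]
scene seal_press [([237.9, 165.3], 0.49)]
top weight_large [([362.1, 275.9], 0.74), ([397.8, 272.0], 0.65), ([363.1, 231.9], 0.56), ([311.9, 227.1], 0.55), ([383.3, 202.7], 0.5)]
top weight_medium_center [([406.2, 229.3], 0.47)]
top weight_small_center [([323.8, 259.2], 0.43)]
top weight_large_center [([398.4, 275.2], 0.85), ([382.6, 200.2], 0.75), ([363.5, 274.1], 0.61), ([310.8, 228.8], 0.6), ([362.8, 235.8], 0.5), ([165.3, 202.3], 0.39)]
top pan_center [([168.9, 204.6], 0.96)]
top pan [([167.1, 205.1], 0.76)]
top door_front [([170.4, 263.5], 0.62)]
top door_hinge [([172.8, 265.6], 0.79)]
top scale [([164.4, 202.3], 0.56)]
top seal_press []
1.25
```

View pics/top_w.png

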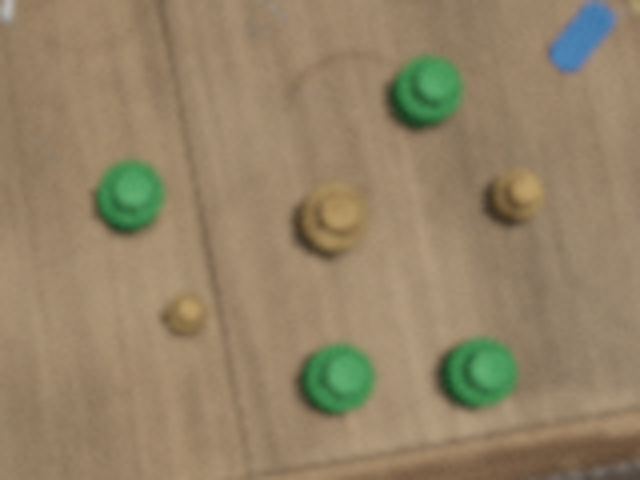

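View pics/top_s.png

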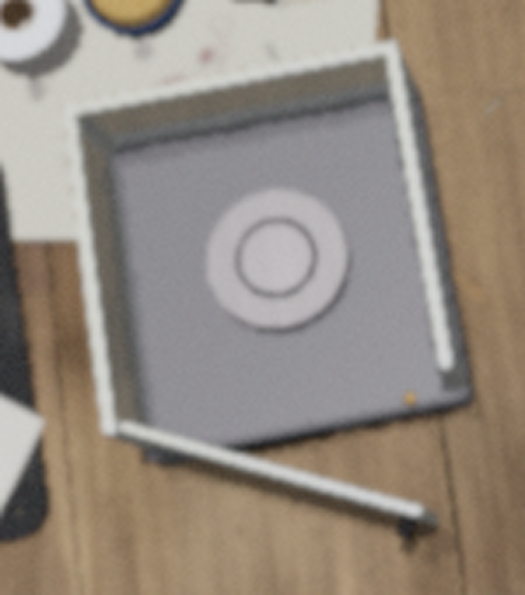

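View pics/scene_w.png

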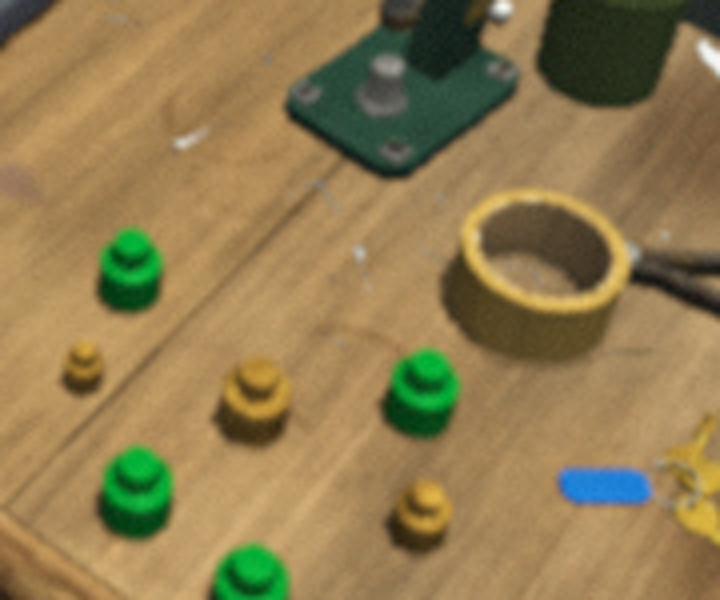

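View pics/scene_s.png

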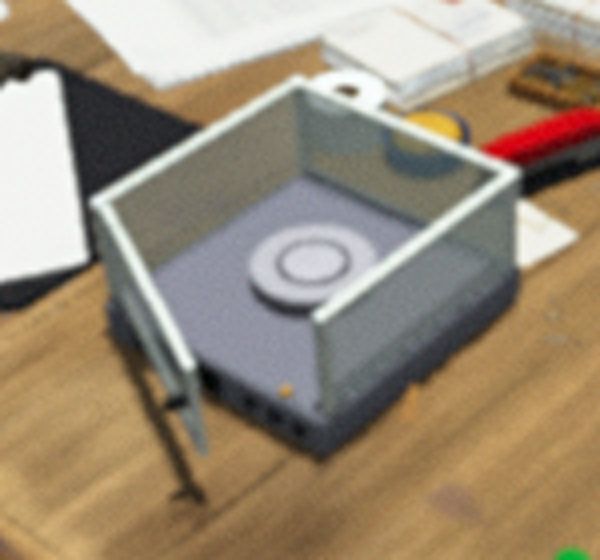

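I list the possible targets. The real one is the brass weight at top (363,235) / scene (335,280), the largest brass one. I reject these:
- medium brass at top (409,228)
- small brass at top (326,258)
- four green look-alikes at top (313,229), (387,202), (364,274) and (400,272)
- decoration brass at top (245,48)

The crops confirm the choice. Next I measure.

```bash
python3 - <<'E'
from h import *
def ct(p):return (np.array(p)+.5)/4+[280,180]-.5
def cs(p):return (np.array(p)+.5)/4+[270,180]-.5
for n,a,b in[("large",(341,214),(260,373)),("medium",(525,189),(430,493)),("small",(189,311),(86,351)),]:
    print(n,tri([ray("top",ct(a)),ray("scene",cs(b))]))
ts=lambda p:(np.array(p)+.5)/3.5+[90,130]-.5
ss=lambda p:(np.array(p)+.5)/4+[160,100]-.5
print("pan",tri([ray("top",ts((276,257))),ray("scene",ss((314,262)))]),atz("top",ts((276,257)),.056))
for n,p in[("BL",(77,110)),("BR",(397,42)),("FL",(105,432)),("FRwall",(446,370)),("tip",(425,515)),("hinge",(122,425))]:
    print(n,atz("top",ts(p),.12))
print("knob",atz("top",ts((408,530)),.085))
E
```

```text
large (array([ 0.48323854, -0.23137726,  0.04320951]), [np.float64(0.0016810906870164102), np.float64(0.001681090687016372)])
medium (array([ 0.48067505, -0.33842506,  0.03426236]), [np.float64(0.0016859828014978734), np.float64(0.0016859828014978082)])
small (array([ 0.44656325, -0.1404345 ,  0.02524533]), [np.float64(0.0017984351667848504), np.float64(0.001798435166784913)])
pan (array([0.62014443, 0.18719026, 0.05551755]), [np.float64(0.001054695771354901), np.float64(0.0010546957713547362)]) [[0.61918935 0.18775478 0.056     ]]
BL [[0.71425697 0.28528572 0.12      ]]
BR [[0.72401173 0.08625905 0.12      ]]
FL [[0.51511731 0.28690988 0.12      ]]
FRwall [[0.51829229 0.08478964 0.12      ]]
tip [[0.4369572  0.10859625 0.12      ]]
hinge [[0.5175646  0.27657126 0.12      ]]
knob [[0.433096  0.1242491 0.085    ]]
```

```bash
python3 - <<'E'
from h import *
s=robot.state();print(R.from_rotvec(s["ee_rot"]).as_matrix().round(3),s["eef_pos"])
for p in[(313,229),(387,202),(364,274),(400,272)]:print(atz("top",p,.035).round(3))
E
```

```text
[[-0.     0.33   0.944]
 [ 0.     0.944 -0.33 ]
 [-1.     0.    -0.   ]] [0.19002123 0.54267539 0.23129388]
[[ 0.512 -0.119  0.035]]
[[ 0.544 -0.296  0.035]]
[[ 0.395 -0.211  0.035]]
[[ 0.385 -0.291  0.035]]
```

```bash
python3 -m pendant '[[0.3,-0.5,0,0,0,0.1,-1],[0.6,-1,0,0,0,0.2,-1],[0.6,-1,0,0,0,0.21,-1],[0.6,-1,0,0,0,0.21,-1]]' 60
python3 -m pendant '[[0.15,-0.25,0,0,0,0,-1],[0.3,-0.5,0,0,0,0,-1],[0.45,-0.75,0,0,0,0,-1],[0.6,-1,0,0,0,0,-1]]'
python3 -m pendant '[[0.15,-0.25,0,0,0,0,-1],[0.3,-0.5,0,0,0,0,-1],[0.45,-0.75,0,0,0,0,-1],[0.5,-1,0,0,0,0,-1]]'
```

```text
clock: 1.58
eef_pos: [0.2634, 0.4199, 0.2312]
ee_rot: [0.002, 1.57, -0.004]
contact_force: [0.8, 0.1, -0.5]
gripper_width: 0.459
clock: 1.92
eef_pos: [0.3346, 0.3013, 0.2315]
ee_rot: [0.005, 1.57, -0.005]
contact_force: [1.4, -0.4, -0.2]
gripper_width: -0.0
clock: 2.25
eef_pos: [0.3957, 0.1809, 0.2317]
ee_rot: [0.006, 1.569, -0.006]
contact_force: [-0.1, 0.1, 0.9]
gripper_width: 0.004
```

```bash
python3 - <<'E'
from h import *
print(robot.state()["eef_pos"],robot.state()["ee_rot"])
for n in["wrist","top"]:
    im,d=cams.get_image(n);cv2.imwrite(f"pics/{n}1.png",im[:,:,::-1])
E
```

```text
[0.39569334 0.18087007 0.23170885] [ 0.00604977  1.56906516 -0.00602308]
```

View pics/wrist1.png

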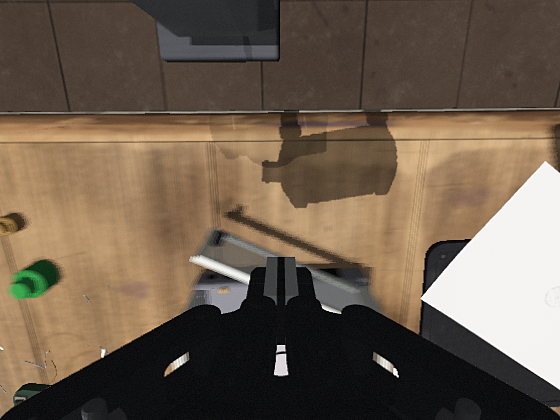

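The wrist view shows the open door's free end at about (200,250), ahead of the fingers, with free table below them. I can descend.

```bash
python3 -m pendant '[[0,-0.1,-0.3,0,0,0,-1],[0,-0.1,-0.6,0,0,0,-1],[0,-0.1,-0.85,0,0,0,-1],[0,-0.1,-0.85,0,0,0,-1]]'
python3 -m pendant '[[0,0,-0.3,0,0,0,-1],[0,0,-0.5,0,0,0,-1],[0,0,-0.5,0,0,0,-1]]'
python3 -m pendant '[[0.1,0,0,0,0,0,-1],[0.2,0,0,0,0,0,-1],[0.3,0,0,0,0,0,-1],[0.4,0,0,0,0,0,-1],[0.5,0,0,0,0,0,-1],[0.5,0,0,0,0,0,-1]]'
```

```text
clock: 2.68
eef_pos: [0.389, 0.1703, 0.1235]
ee_rot: [0.005, 1.583, -0.007]
contact_force: [-2.0, -0.3, -0.4]
gripper_width: 0.0
clock: 2.93
eef_pos: [0.391, 0.1708, 0.0666]
ee_rot: [0.004, 1.578, -0.006]
contact_force: [-0.7, 0.2, -0.4]
gripper_width: -0.002
clock: 3.43
eef_pos: [0.4579, 0.1712, 0.0728]
ee_rot: [0.006, 1.565, -0.005]
contact_force: [-0.6, 0.7, -0.4]
gripper_width: 0.006
```

```bash
python3 -m pendant '[[0.08,0,0,0,0,0,-1],[0.16,0,0,0,0,0,-1],[0.22,0,0,0,0,0,-1],[0.26,0,0,0,0,0,-1],[0.26,0,0,0,0,0,-1]]'
python3 -m pendant '[[0.03,0,0,0,0,0,-1],[0.05,0,0,0,0,0,-1],[0.05,0,0,0,0,0,-1],[0.05,0,0,0,0,0,-1]]'
python3 - <<'E'
from h import *
im,d=cams.get_image("top");cv2.imwrite("pics/top2.png",cv2.resize(im[130:300,90:240],None,fx=3.5,fy=3.5,interpolation=cv2.INTER_CUBIC)[:,:,::-1])
im,d=cams.get_image("scene");cv2.imwrite("pics/scene2.png",cv2.resize(im[100:240,160:310],None,fx=4,fy=4,interpolation=cv2.INTER_CUBIC)[:,:,::-1])
E
```

```text
clock: 3.85
eef_pos: [0.4863, 0.1708, 0.07]
ee_rot: [0.006, 1.569, -0.005]
contact_force: [-0.1, -0.3, -0.8]
gripper_width: -0.001
clock: 4.18
eef_pos: [0.4911, 0.1707, 0.0692]
ee_rot: [0.005, 1.571, -0.005]
contact_force: [1.0, -0.0, 0.1]
gripper_width: -0.001
```

View pics/top2.png

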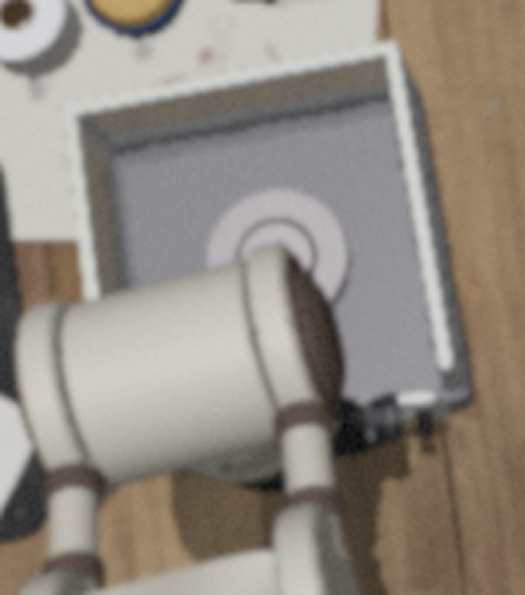

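View pics/scene2.png

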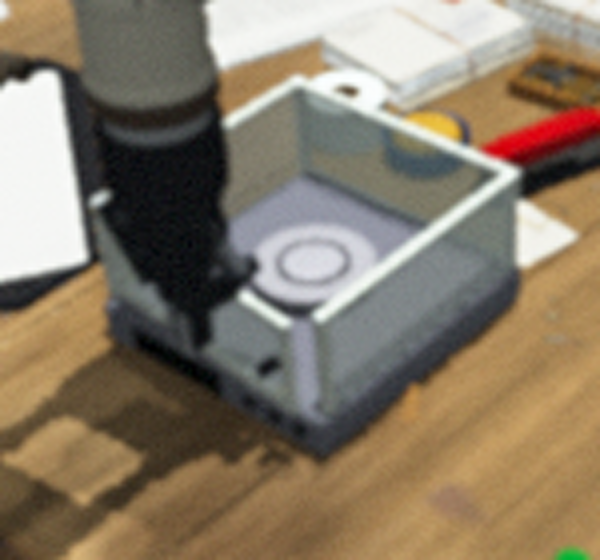

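The door is nearly shut: its tip in the top crop, at about (432,398), is just in front of the right wall's end. I push on in small steps.

```bash
python3 -m pendant '[[0.03,0,0,0,0,0,-1],[0.05,0,0,0,0,0,-1],[0.05,0,0,0,0,0,-1],[0.05,0,0,0,0,0,-1]]'
python3 -m pendant '[[0.02,0,0,0,0,0,-1],[0.035,0,0,0,0,0,-1],[0.035,0,0,0,0,0,-1],[0.035,0,0,0,0,0,-1]]'
```

```text
clock: 4.62
eef_pos: [0.4975, 0.1707, 0.0693]
ee_rot: [0.005, 1.571, -0.005]
contact_force: [-0.3, 0.1, 1.0]
gripper_width: 0.002
clock: 4.95
eef_pos: [0.5009, 0.1706, 0.0689]
ee_rot: [0.005, 1.572, -0.005]
contact_force: [-1.6, -0.0, -1.1]
gripper_width: 0.004
```

```bash
for i in 1; do python3 -m pendant '[[0.02,0,0,0,0,0,-1],[0.025,0,0,0,0,0,-1],[0.025,0,0,0,0,0,-1]]';python3 -m pendant '[[0.02,0,0,0,0,0,-1],[0.025,0,0,0,0,0,-1],[0.025,0,0,0,0,0,-1]]'; done
```

```text
clock: 5.2
eef_pos: [0.5037, 0.1707, 0.0689]
ee_rot: [0.005, 1.573, -0.005]
contact_force: [-4.1, -0.0, -0.0]
gripper_width: 0.0
clock: 5.45
eef_pos: [0.5036, 0.1711, 0.0681]
ee_rot: [0.004, 1.58, -0.004]
contact_force: [-14.6, 0.7, 5.0]
gripper_width: -0.0
```

Force rose to 15 N with no further motion, so the door is on its stop. I back off and check.

```bash
python3 -m pendant '[[0,0,0,0,0,0,-1],[0,0,0,0,0,0,-1],[0,0,0,0,0,0,-1],[-0.1,0,0,0,0,0,-1],[-0.3,0,0,0,0,0,-1],[-0.6,0,0,0,0,0,-1],[-0.9,0,0,0,0,0,-1],[-0.9,0,0,0,0,0,-1]]'
python3 -m pendant '[[0,0,0.3,0,0,0,-1],[0,0,0.6,0,0,0,-1],[0,-0.3,1,0,0,0,-1],[0,-0.65,1,0,0,0,-1],[0,-1,1,0,0,0,-1],[0,-1,1,0,0,0,-1]]'
python3 - <<'E'
from h import *
im,d=cams.get_image("top");cv2.imwrite("pics/top3.png",cv2.resize(im[130:300,90:240],None,fx=3.5,fy=3.5,interpolation=cv2.INTER_CUBIC)[:,:,::-1])
im,d=cams.get_image("scene");cv2.imwrite("pics/scene3.png",cv2.resize(im[100:240,160:310],None,fx=4,fy=4,interpolation=cv2.INTER_CUBIC)[:,:,::-1])
E
```

```text
clock: 6.12
eef_pos: [0.3914, 0.1706, 0.0664]
ee_rot: [0.004, 1.58, -0.005]
contact_force: [-0.6, -0.1, -1.6]
gripper_width: -0.001
clock: 6.62
eef_pos: [0.4016, 0.0465, 0.192]
ee_rot: [0.005, 1.564, -0.01]
contact_force: [0.5, -0.4, 0.6]
gripper_width: -0.0
```

View pics/top3.png

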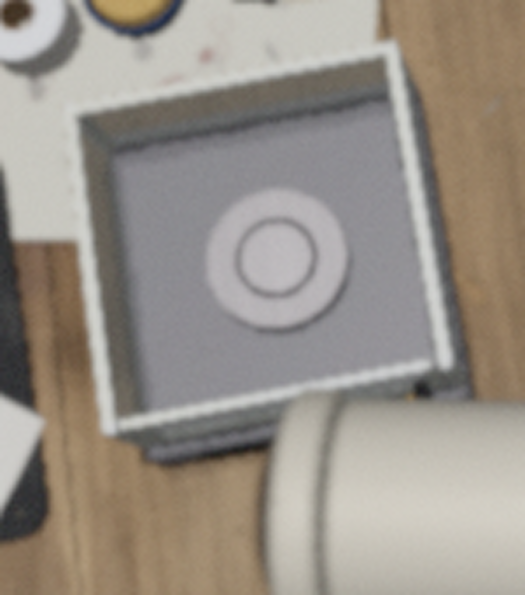

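View pics/scene3.png

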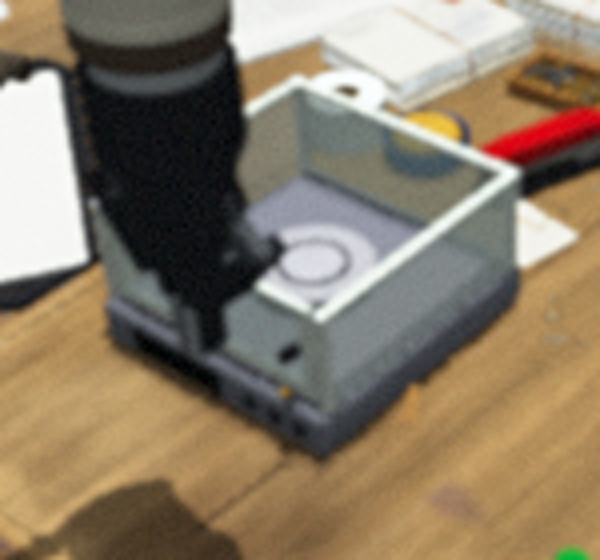

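Both views show the door flush in the frame, top edge (110,425)–(440,365), so it is seated. Now I move to the weights.

```bash
python3 -m pendant '[[0,-0.3,0.2,0,0,0,0.4],[0,-0.6,0.3,0,0,0,0.4],[0,-0.8,0.3,0,0,0,0.4],[0,-1,0.3,0,0,0,0.4]]'
python3 -m pendant '[[0,-0.3,0,0,0,0,0.4],[0,-0.6,0,0,0,0,0.4],[0,-0.8,0,0,0,0,0.4],[0,-1,0,0,0,0,0.4]]'
python3 -m pendant '[[0.1,-0.2,0,0,0,0,0.4],[0.2,-0.33,0,0,0,0,0.4],[0.2,-0.33,0,0,0,0,0.4],[0.2,-0.33,0,0,0,0,0.4]]'
python3 - <<'E'
from h import *
s=robot.state();M=T("wrist");np.save("M4.npy",M)
im,d=cams.get_image("wrist");cv2.imwrite("pics/wrist4.png",im[:,:,::-1]);np.save("d4.npy",d)
for l in["weight_large","weight_medium_center","weight_small_center"]:
    for x in cams.look_for("wrist",l):
        p=np.array(x["position"]);print(l,p.round(1),round(float(x["p"]),2),atz("wrist",p,.0225,M).round(4))
print("pred",proj("wrist",[[.483,-.231,.045]],M))
E
```

```text
clock: 7.05
eef_pos: [0.4007, -0.0703, 0.2267]
ee_rot: [0.004, 1.567, -0.006]
contact_force: [0.9, 0.5, -0.2]
gripper_width: 0.568
clock: 7.38
eef_pos: [0.4002, -0.1904, 0.2254]
ee_rot: [0.005, 1.57, -0.006]
contact_force: [0.1, -0.5, -0.0]
gripper_width: 0.702
clock: 7.72
eef_pos: [0.4243, -0.2286, 0.225]
ee_rot: [0.006, 1.571, -0.005]
contact_force: [0.5, 0.7, -0.2]
gripper_width: 0.704
weight_large [279.  236.3] 0.96 [[ 0.4836 -0.2304  0.0225]]
weight_large [229.4 282. ] 0.9 [[ 0.5422 -0.2907  0.0225]]
weight_large [290.6 158.2] 0.89 [[ 0.3942 -0.2172  0.0225]]
weight_large [371.4 254.8] 0.78 [[ 0.5077 -0.1222  0.0225]]
weight_large [218.2 147.2] 0.75 [[ 0.3821 -0.2938  0.0225]]
weight_medium_center [189.8 226.4] 0.82 [[ 0.4707 -0.3319  0.0225]]
weight_small_center [357.6 197.8] 0.66 [[ 0.4385 -0.1428  0.0225]]
pred [[278.34161382 243.44772077]]
```

View pics/wrist4.png

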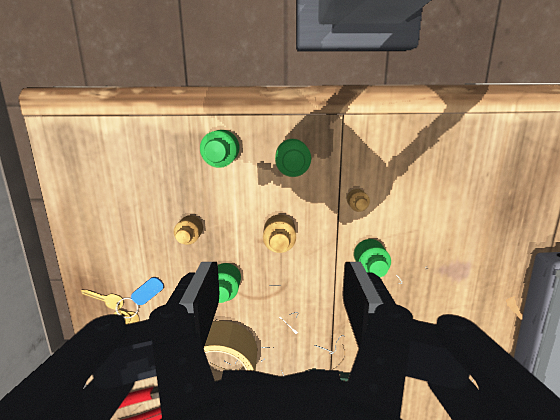

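The wrist view shows the large brass weight at (280,235), with its knob at (281,243), matching the prediction (278,243) to within about 3 mm. I crop closer.

```bash
python3 - <<'E'
from h import *
M=T("wrist");im,d=cams.get_image("wrist")
c=cv2.resize(im[200:270,240:320],None,fx=7,fy=7,interpolation=cv2.INTER_CUBIC);cv2.imwrite("pics/w5.png",c[:,:,::-1])
for x in cams.silhouettes("wrist","weight_large"):
    m=x["pixels"];v,u=np.nonzero(m);
    if abs(u.mean()-280)<15:
        print(u.min(),u.max(),v.min(),v.max(),u.mean(),v.mean(),x["p"])
        print(atz("wrist",[u.mean(),v.mean()],.022,M))
        # depth points
        z=d[m];o,r=ray("wrist",np.c_[u,v],M);P=o+r*z[:,None];P=P[z>0]
        top=P[P[:,2]>.038];body=P[(P[:,2]>.02)];print("zmax",np.percentile(P[:,2],[50,90,98]),"top",top.mean(0),len(top),"body med",(body.min(0)+body.max(0))/2,np.ptp(body,axis=0))
E
```

```text
262 295 215 253 278.48186046511626 234.37116279069767 0.96
[[ 0.48074277 -0.2302049   0.022     ]]
zmax [0.03023395 0.04468504 0.04544725] top [ 0.48093295 -0.230605    0.0439509 ] 339 body med [ 0.4822598  -0.23073803  0.0332618 ] [0.03805045 0.03657375 0.02588522]
275 309 140 177 291.85333333333335 158.60380952380953 0.86
[[ 0.39395354 -0.21515425  0.022     ]]
zmax [0.03080523 0.04494856 0.04581246] top [ 0.39343296 -0.21558254  0.04408305] 417 body med [ 0.39402641 -0.21519826  0.0334343 ] [0.03778764 0.03591483 0.02641914]
```

View pics/w5.png

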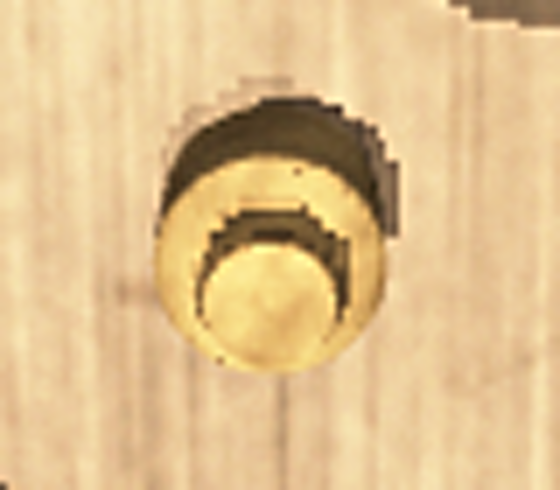

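The weight is at (0.482, -0.2305), top at 0.045 and 38 mm across, which matches the large weight. Now I approach.

```bash
python3 -m pendant '[[0.16,-0.015,0,0,0,0,0.4],[0.32,-0.015,0,0,0,0,0.4],[0.48,-0.015,-0.2,0,0,0,0.4],[0.48,-0.015,-0.4,0,0,0,0.4],[0.48,-0.015,-0.7,0,0,0,0.4],[0.48,-0.015,-0.9,0,0,0,0.4],[0.48,-0.015,-0.9,0,0,0,0.4],[0.48,-0.015,-0.9,0,0,0,0.4]]' 80
python3 -m pendant '[[0,0,0,0,0,0,0.4],[0,0,0,0,0,0,0.4]]'
```

```text
clock: 8.68
eef_pos: [0.4802, -0.2298, 0.1166]
ee_rot: [0.007, 1.573, -0.004]
contact_force: [0.8, -0.4, -0.1]
gripper_width: 0.7
clock: 8.85
eef_pos: [0.4825, -0.2318, 0.12]
ee_rot: [0.003, 1.567, -0.008]
contact_force: [-0.1, 1.0, 0.5]
gripper_width: 0.702
```

```bash
python3 -m pendant '[[0,0,-0.2,0,0,0,0.4],[0,0,-0.4,0,0,0,0.4],[0,0,-0.6,0,0,0,0.4],[0,0,-0.75,0,0,0,0.4],[0,0,-0.8,0,0,0,0.4],[0,0,-0.8,0,0,0,0.4],[0,0,-0.8,0,0,0,0.4]]'
python3 - <<'E'
from h import *
print(robot.state()["eef_pos"])
im,d=cams.get_image("wrist");cv2.imwrite("pics/w6.png",im[:,:,::-1])
im,d=cams.get_image("scene");cv2.imwrite("pics/s6.png",cv2.resize(im[180:330,270:450],None,fx=4,fy=4)[:,:,::-1])
print(robot.state()["eef_pos"])
E
```

```text
clock: 9.43
eef_pos: [0.4821, -0.2316, 0.023]
ee_rot: [0.004, 1.569, -0.007]
contact_force: [-0.2, -0.2, 0.2]
gripper_width: 0.7
[ 0.48211691 -0.23159196  0.02295792]
[ 0.48251093 -0.23189433  0.02344389]
```

View pics/w6.png

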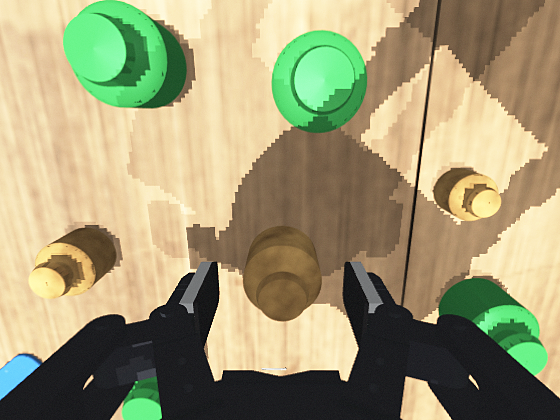

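View pics/s6.png

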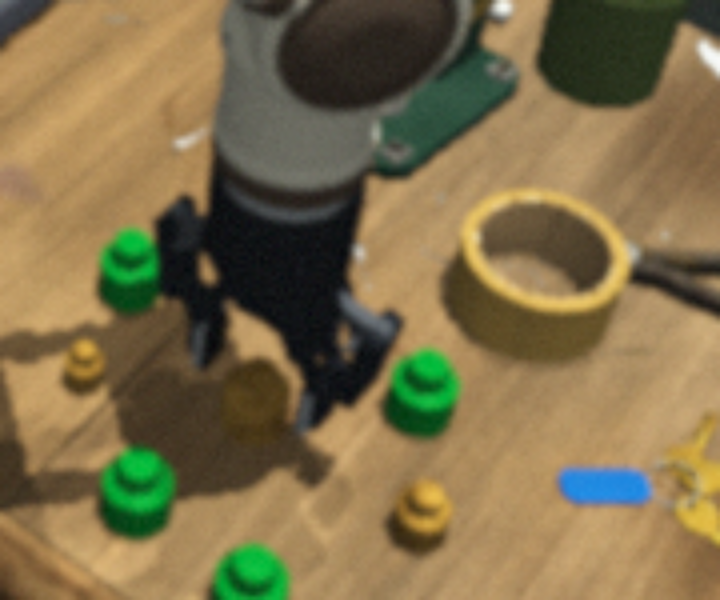

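The weight is centred between the fingers (centre (282,275), fingers at 213 and 348), and the neighbours are clear. I go down the last bit and close.

```bash
python3 -m pendant '[[0,0,-0.08,0,0,0,0.4],[0,0,-0.15,0,0,0,0.4],[0,0,-0.15,0,0,0,0.4],[0,0,-0.15,0,0,0,0.4]]'
python3 -m pendant '[[0,0,0,0,0,0,-0.1],[0,0,0,0,0,0,-0.2],[0,0,0,0,0,0,-0.4],[0,0,0,0,0,0,-0.7],[0,0,0,0,0,0,-1],[0,0,0,0,0,0,-1],[0,0,0,0,0,0,-1],[0,0,0,0,0,0,-1]]' 80
```

```text
clock: 9.87
eef_pos: [0.4803, -0.2302, 0.0024]
ee_rot: [0.006, 1.572, -0.004]
contact_force: [-0.4, -0.0, -0.4]
gripper_width: 0.699
clock: 10.53
eef_pos: [0.4813, -0.231, 0.0037]
ee_rot: [0.005, 1.57, -0.006]
contact_force: [-1.3, -0.1, 5.4]
gripper_width: 0.429
```

```bash
python3 -m pendant '[[0,0,0.06,0,0,0,-1],[0,0,0.15,0,0,0,-1],[0,0,0.35,0,0,0,-1],[0,0,0.6,0,0,0,-1],[0,0,0.8,0,0,0,-1],[0,0,1,0,0,0,-1],[0,0,1,0,0,0,-1]]'
python3 -m pendant '[[-0.05,0,0.2,0,0,0,-1],[-0.15,0,0.4,0,0,0,-1],[-0.25,0,0.7,0,0,0,-1],[-0.3,0,0.9,0,0,0,-1],[-0.3,0,1,0,0,0,-1],[-0.3,0,1,0,0,0,-1]]'
python3 - <<'E'
from h import *
print(robot.state()["eef_pos"],robot.state()["contact_force"])
im,d=cams.get_image("wrist");cv2.imwrite("pics/w7.png",im[:,:,::-1])
im,d=cams.get_image("scene");cv2.imwrite("pics/s7.png",im[:,:,::-1])
E
```

```text
clock: 11.12
eef_pos: [0.4837, -0.2326, 0.1288]
ee_rot: [0.001, 1.563, -0.01]
contact_force: [1.2, -1.3, -3.4]
gripper_width: 0.426
clock: 11.62
eef_pos: [0.446, -0.2316, 0.2452]
ee_rot: [0.004, 1.567, -0.008]
contact_force: [-0.1, -0.4, -5.1]
gripper_width: 0.428
[ 0.44602566 -0.23156439  0.24523584] [-0.10008156 -0.41619693 -5.12121323]
```

View pics/w7.png

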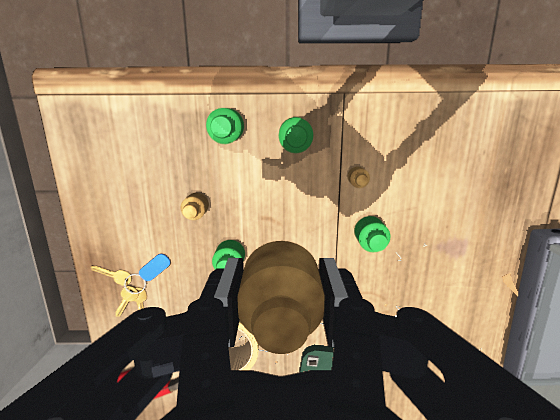

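View pics/s7.png

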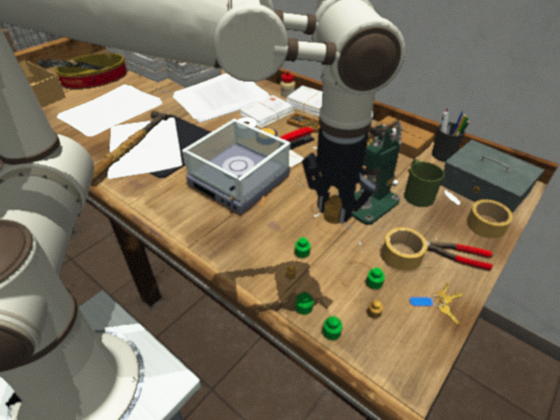

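The weight is held (5 N) and the other weights are undisturbed, as both views show. I swing round in front of the press.

```bash
python3 -m pendant '[[-0.1,0.15,0,0,0,0,-1],[-0.15,0.4,0,0,0,0,-1],[-0.15,0.65,0,0,0,0,-1],[-0.15,0.9,0,0,0,0,-1],[-0.15,1,0,0,0,0,-1]]'
python3 -m pendant '[[0,0.25,0,0,0,0,-1],[0,0.5,0,0,0,0,-1],[0,0.75,0,0,0,0,-1],[0,1,0,0,0,0,-1]]'
python3 -m pendant '[[0,0.25,0,0,0,0,-1],[0,0.5,0,0,0,0,-1],[0,0.75,0,0,0,0,-1],[0,1,0,0,0,0,-1]]'
python3 -m pendant '[[0.15,0.2,0,0,0,0,-1],[0.35,0.4,0,0,0,0,-1],[0.6,0.48,0,0,0,0,-1],[0.8,0.48,0,0,0,0,-1],[1,0.48,0,0,0,0,-1],[1,0.48,0,0,0,0,-1]]'
```

```text
clock: 12.13
eef_pos: [0.4256, -0.1067, 0.2399]
ee_rot: [0.008, 1.576, 0.0]
contact_force: [-0.3, 0.4, -5.5]
gripper_width: 0.432
clock: 12.47
eef_pos: [0.4259, 0.0108, 0.2407]
ee_rot: [0.006, 1.575, -0.005]
contact_force: [0.2, -0.6, -4.9]
gripper_width: 0.427
clock: 12.8
eef_pos: [0.4259, 0.1308, 0.2407]
ee_rot: [0.005, 1.575, -0.005]
contact_force: [0.3, 1.0, -4.4]
gripper_width: 0.426
clock: 13.3
eef_pos: [0.5494, 0.1865, 0.2394]
ee_rot: [0.005, 1.574, -0.007]
contact_force: [-1.1, -1.5, -5.0]
gripper_width: 0.429
```

```bash
python3 - <<'E'
from h import *
M=T("wrist")
im,d=cams.get_image("wrist");cv2.imwrite("pics/w8.png",im[:,:,::-1])
for l in["pan_center","pan"]:
    for x in cams.silhouettes("wrist",l):print(l,x["p"],x["position"],atz("wrist",x["position"],.056,M))
print("pred",proj("wrist",[[.62,.1875,.056],[.62,.1875,.056]],M)[0])
E
```

```text
pan_center 0.82 [284.5, 234.4] [[0.59843977 0.19051937 0.056     ]]
pan 0.71 [281.2, 231.4] [[0.59494181 0.18696451 0.056     ]]
pred [281.85548663 252.66939334]
```

View pics/w8.png

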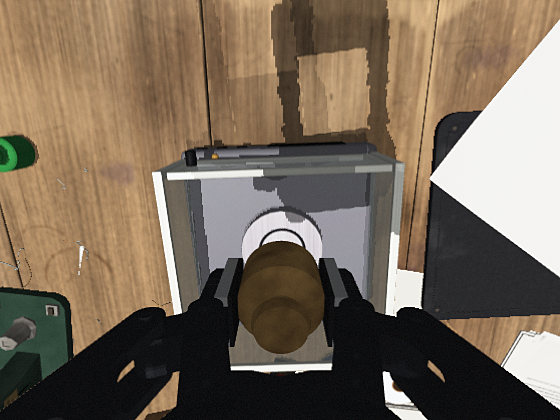

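The wrist view shows the pan from column 242 to 324 (centre 282.5 against the predicted 281.9), its front edge at row about 207 and the ring's front at about row 229. I check these numerically.

```bash
python3 - <<'E'
from h import *
M=T("wrist")
print(atz("wrist",[[282,207],[282,229],[241.5,245],[324,245]],.056,M))
th=np.linspace(0,2*np.pi,120)
im,_=cams.get_image("wrist");im=im.copy()
for r in(.045,.026):
    for p in proj("wrist",np.c_[.62+r*np.cos(th),.1875+r*np.sin(th),0*th+.056],M):cv2.circle(im,tuple(int(round(v)) for v in p),0,(255,0,0),-1)
cv2.imwrite("pics/w9.png",cv2.resize(im[150:300,200:360],None,fx=4,fy=4,interpolation=cv2.INTER_NEAREST)[:,:,::-1])
E
```

```text
[[0.56389393 0.18840237 0.056     ]
 [0.58869742 0.18824523 0.056     ]
 [0.60707821 0.14356266 0.056     ]
 [0.60774316 0.23433144 0.056     ]]
```

View pics/w9.png

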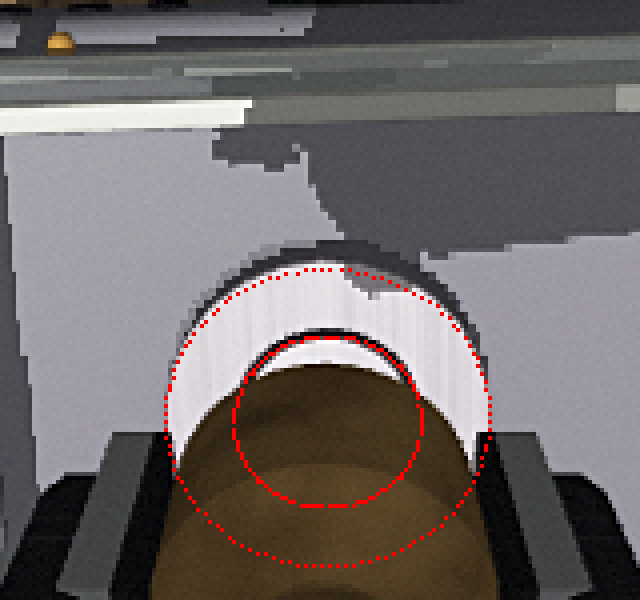

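```bash
python3 -m pendant '[[0.2,0.01,0,0,0,0,-1],[0.4,0.01,0,0,0,0,-1],[0.58,0.01,0,0,0,0,-1],[0.58,0.01,0,0,0,0,-1],[0.58,0.01,-0.15,0,0,0,-1],[0.58,0.01,-0.3,0,0,0,-1],[0.58,0.01,-0.4,0,0,0,-1],[0.58,0.01,-0.4,0,0,0,-1]]'
python3 -m pendant '[[0,0,-0.1,0,0,0,-1],[0,0,-0.2,0,0,0,-1],[0,0,-0.3,0,0,0,-1],[0,0,-0.38,0,0,0,-1],[0,0,-0.38,0,0,0,-1],[0,0,-0.38,0,0,0,-1],[0,0,-0.38,0,0,0,-1]]'
python3 - <<'E'
from h import *
print(robot.state()["eef_pos"],robot.state()["ee_rot"])
im,d=cams.get_image("scene");cv2.imwrite("pics/s10.png",cv2.resize(im[60:240,160:310],None,fx=3.3,fy=3.3,interpolation=cv2.INTER_CUBIC)[:,:,::-1])
for i in range(3):
    cams.get_image("scene");print(robot.state()["eef_pos"])
E
```

```text
clock: 14.17
eef_pos: [0.6134, 0.1879, 0.1911]
ee_rot: [0.005, 1.579, -0.006]
contact_force: [-1.2, -0.2, -6.3]
gripper_width: 0.429
clock: 14.75
eef_pos: [0.6171, 0.1881, 0.1502]
ee_rot: [0.006, 1.57, -0.005]
contact_force: [0.9, -0.2, -3.7]
gripper_width: 0.43
[0.61706199 0.18811046 0.15019481] [ 0.00556411  1.56985726 -0.00538432]
[0.61736655 0.18815214 0.15079305]
[0.61730287 0.18813845 0.15074121]
[0.61719231 0.18813929 0.15061719]
```

View pics/s10.png

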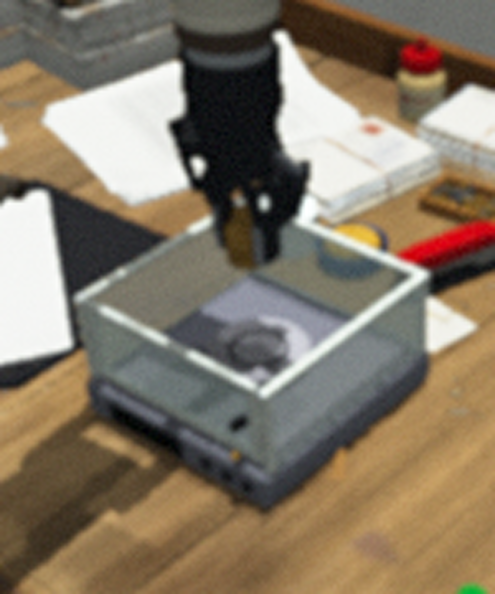

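The weight hangs upright above the shield's middle. I descend in two stages.

```bash
python3 -m pendant '[[0.015,0,-0.06,0,0,0,-1],[0.015,0,-0.14,0,0,0,-1],[0.015,0,-0.22,0,0,0,-1],[0.015,0,-0.3,0,0,0,-1],[0.015,0,-0.38,0,0,0,-1],[0.015,0,-0.44,0,0,0,-1],[0.015,0,-0.44,0,0,0,-1],[0.015,0,-0.44,0,0,0,-1]]'
python3 - <<'E'
from h import *
for i in range(3):
    cams.get_image("scene");print(robot.state()["eef_pos"])
im,d=cams.get_image("scene");cv2.imwrite("pics/s11.png",cv2.resize(im[60:240,160:310],None,fx=3.3,fy=3.3,interpolation=cv2.INTER_CUBIC)[:,:,::-1])
E
```

```text
clock: 15.62
eef_pos: [0.6179, 0.188, 0.096]
ee_rot: [0.005, 1.572, -0.006]
contact_force: [-0.1, -0.0, -4.4]
gripper_width: 0.428
[0.61859325 0.1880891  0.09694995]
[0.61896364 0.18814534 0.09753383]
[0.61909909 0.18818221 0.09778108]
```

View pics/s11.png

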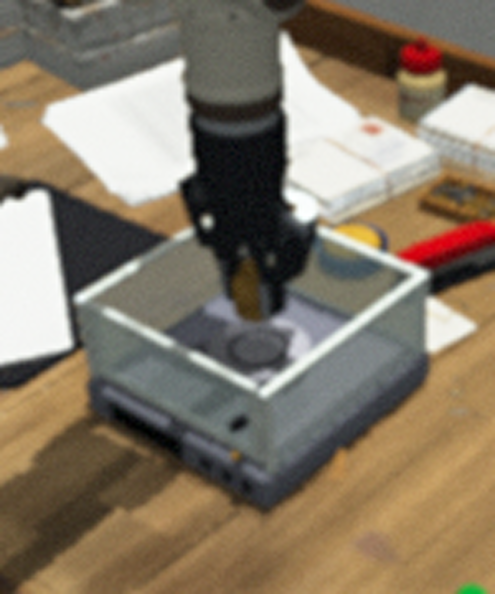

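```bash
python3 -m pendant '[[0,0,-0.05,0,0,0,-1],[0,0,-0.1,0,0,0,-1],[0,0,-0.15,0,0,0,-1],[0,0,-0.19,0,0,0,-1],[0,0,-0.22,0,0,0,-1],[0,0,-0.22,0,0,0,-1],[0,0,-0.22,0,0,0,-1],[0,0,-0.22,0,0,0,-1]]'
python3 - <<'E'
from h import *
for i in range(4):
    cams.get_image("scene");print(robot.state()["eef_pos"])
for n in["scene","top","wrist"]:
    im,d=cams.get_image(n);
    if n=="scene":cv2.imwrite("pics/s12.png",cv2.resize(im[110:220,170:290],None,fx=5,fy=5,interpolation=cv2.INTER_CUBIC)[:,:,::-1])
    cv2.imwrite(f"pics/{n}12.png",im[:,:,::-1])
print(robot.state()["ee_rot"],robot.state()["contact_force"],robot.state()["gripper_width"])
E
```

```text
clock: 16.48
eef_pos: [0.6187, 0.1881, 0.0708]
ee_rot: [0.006, 1.57, -0.005]
contact_force: [1.1, 1.0, -4.3]
gripper_width: 0.431
[0.6188211  0.18808033 0.07093867]
[0.61882257 0.18814038 0.0709985 ]
[0.61876624 0.18812097 0.07097586]
[0.61869723 0.18812424 0.07090193]
[ 0.00541844  1.57049961 -0.00539759] [ 0.3920609  -0.84042423 -5.29311979] 0.423136416326663
```

View pics/s12.png

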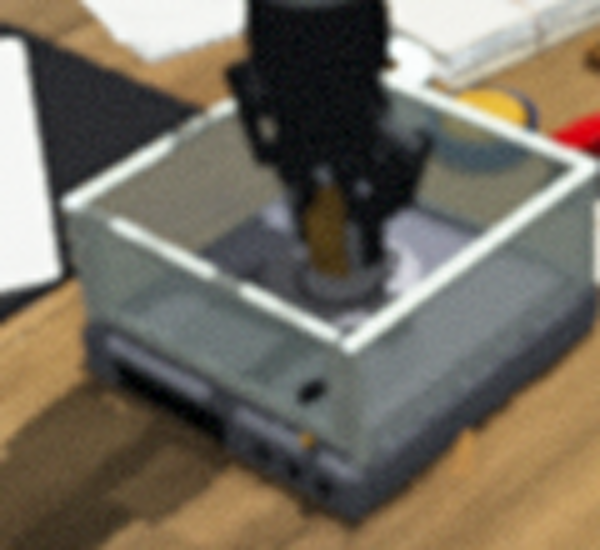

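View pics/wrist12.png

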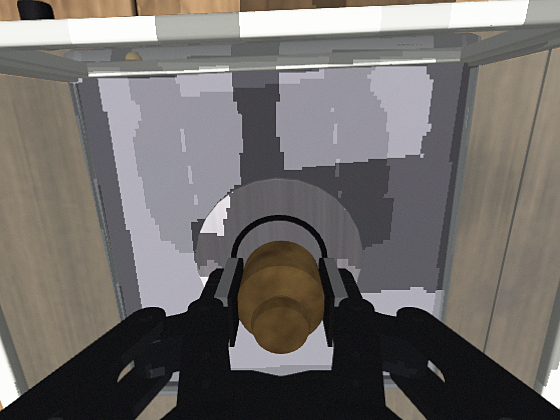

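View pics/top12.png

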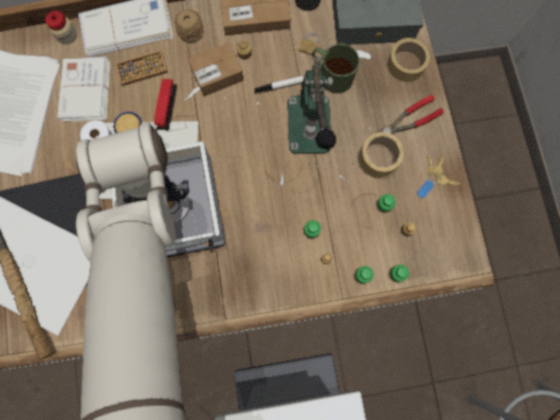

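```bash
python3 - <<'E'
from h import *
M=T("wrist");s=robot.state()
print(atz("wrist",[[279.5,179],[279.5,216.5],[197,245],[363,245],[232,248],[327,248]],.056,M).round(4))
for z in(.06,.063,.066,.069,.072):print(z,proj("wrist",[[.6187-.019,.188,z]],M)[0].round(1))
E
```

```text
[[0.573  0.1883 0.056 ]
 [0.5926 0.1881 0.056 ]
 [0.6082 0.1443 0.056 ]
 [0.6088 0.2322 0.056 ]
 [0.61   0.1627 0.056 ]
 [0.6104 0.2132 0.056 ]]
0.06 [279.4 232.1]
0.063 [279.4 234.3]
0.066 [279.3 236.5]
0.069 [279.3 238.8]
0.072 [279.3 241.2]
```

```bash
python3 - <<'E'
import cv2
im=cv2.imread("pics/wrist12.png");cv2.imwrite("pics/w13.png",cv2.resize(im[170:360,190:370],None,fx=3,fy=3,interpolation=cv2.INTER_NEAREST))
E
```

```text
(no output)
```

View pics/w13.png

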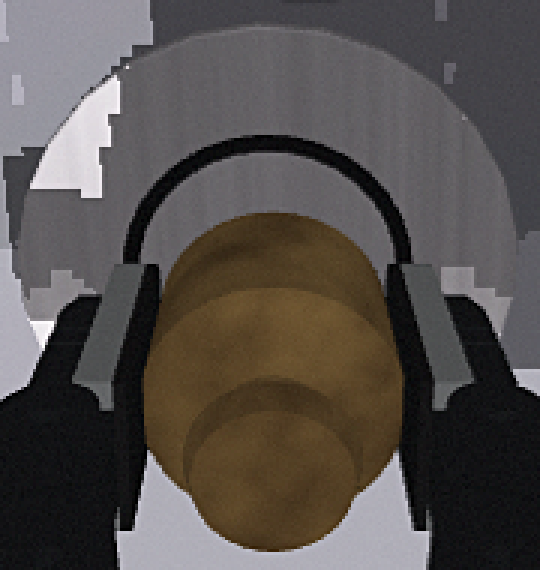

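Wrist measurements put the pan centre at about (0.618, 0.188), with the weight at about (0.619, 0.188). The underside comes out about 11–15 mm above the pan, inside the window. The door is shut, so I hand in.

```bash
python3 -m pendant '[[0,0,0,0,0,0,-1],[0,0,0,0,0,0,-1],[0,0,0,0,0,0,-1]]'; python3 -c "
from bench import robot
print(robot.sign_off())"
```

```text
clock: 17.08
eef_pos: [0.6184, 0.1881, 0.0705]
ee_rot: [0.005, 1.571, -0.005]
contact_force: [-0.4, 0.3, -4.8]
gripper_width: 0.429
the job is handed in; nothing more can be done
None
```

The job is handed in at 17.1 s, well under the 58 s limit; sign-off gave no verdict.

- **Door:** I pushed it shut until it met its stop, at about 15 N. Pictures afterwards showed it flush in the frame.
- **Weight:** I gripped the largest brass weight at 80 N, swung it round in front of the press and lowered it over the pan from above. It is still held, upright to within about 0.01 rad going by the tool's orientation. The wrist reads 4.8 N, the weight's own load, so there is no sign of contact with the scale.
- **Position over the pan:** The weight is at about (0.618, 0.188). The pan centre measures 0.618–0.620 in x and 0.187–0.188 in y, so it is within about 2 mm.
- **Height:** The checks differ a little. From the grasp height, the underside is about 11 mm above the pan. From the wrist picture it is nearer 13–15 mm. Both are inside the 3–20 mm window.
- **Smaller weights:** Both are standing where they were in the last top view.

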